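# Tighten the water filter's union nut by hand, then with the spanner

## Task

Two small water filters stand on the worktop, and the brass union nut that has the ratchet ring spanner lying on it is still loose. Turn that nut clockwise (seen from above) by its knurled collar until it stops, then swing the spanner's handle clockwise until it stops too, to make the joint tight. Leave the other filter's nut as it is, and let go.

Things in the scene. Friction and masses are not known exactly. Their poses are not given: they have to be found in the camera images.
- nut_grip (a point): Centre of the loose union nut's knurled round brass collar, on its upright axis, 76 mm above the worktop. Collar 39 mm wide (41 over the knurls), from 59 to 93 mm above the worktop; on top a dark plug 22 mm wide, 7 mm high, with a pale pointer line. The nut's hexagon is below, inside the spanner's ring. The nut is captive: it turns in place without rising or sinking.
- nut (a joint): Angle (rad) of the loose nut within the spanner's ring; grows clockwise seen from above. Starts between 0.15 and 0.45, stops at 1.4 (hand tight). Turns easily (0.15 Nm), stays where left; the spanner lies still meanwhile, thanks to its ratchet. Forced past its stop, the nut drags the spanner round.
- spanner (a joint): Angle (rad) of the steel ratchet ring spanner about the nut's axis; grows as it swings clockwise seen from above, starts between 0 and 0.1, and stops at 0.7 (joint tight). It is stiff (1.3 Nm, about 10 to 12 N at spanner_handle) and stays where it is left. It cannot come off the nut.
- spanner_handle (a point): Point inside the spanner's handle, 130 mm from the nut's axis, 50 mm above the worktop. Handle: straight level steel bar, 16 mm wide, 45 to 55 mm above the worktop with free space under it, pointing from the nut towards the robot and to the robot's right; its end is 169 mm from the axis. Spanner ring: 60 mm in diameter, top 56 mm above the worktop.
- filter_loose: The filter with the loose nut, fixed to the worktop. Origin on the nut's axis at worktop level, x to its back, z up. Steel plate 150 x 170 mm, 8 mm thick, its front edge 40 mm before the nut's axis; behind the nut a white cartridge, 52 mm thick, 150 mm long, lying crosswise 78 mm behind the axis, top 62 mm above the worktop.
- other_nut_grip (a point): Centre of the same kind of collar on the second, identical filter, which has no spanner. This nut is tight already and shall not be turned.
- other_nut (a joint): Angle (rad) of the second filter's nut: 0 when tight, as at the start, negative if it is loosened.

How it is judged:
On the way, in this order (a step that is already met when the one before it is completed fails the run):
1. the loose nut is turned clockwise to its stop by hand (value of joint nut above 1.22 rad), for 0.2 s.
2. then the spanner is swung clockwise to its stop (value of joint spanner above 0.53 rad), for 0.2 s.
At the end, for the whole second after the job is handed in: The loose nut stands at its stop (joint nut above 1.22 of 1.4 rad), the spanner at its stop (above 0.53 of 0.7 rad), and the other filter's nut is still tight (within 0.15 rad) (value of joint nut above 1.22 rad and value of joint spanner above 0.53 rad and value of joint other_nut above -0.15 rad); the robot touches nothing.
It fails at once if the other filter's nut is turned (value of joint other_nut below -0.15 rad).
It fails at once if the last tightening is done by gripping the nut's collar instead of with the spanner (contact force between the fingers and nut above 1 N and value of joint spanner above 0.53 rad).
It also fails if it takes over 51 s, if anything falls off the work surface, if the arm or the gripper's body presses on something with over 40 N, if the wrist force passes 120 N, or if a joint passes its speed limit or range.

## Robot

A 6-joint arm with a two-finger parallel gripper is mounted at the origin on a cart in front of the work surface, level with it; the furniture and walls round the work are solid. World frame = base frame: x ahead of the robot, y to its left, z up, the work surface at z = 0. Lengths are in m, angles in rad, forces in N, time in s.
With the tool pointing down it reaches from about 0.35 to 0.85 m from the base axis. Payload 8.1 kg.
Tool frame: the origin (TCP) lies between the finger pads; the fingertips stand 11 mm ahead of it and the grasp point (between the pads) lies 8 mm behind it; y points along the fingers, x is the direction in which the jaws open and shut, and the axes are right-handed (so a half turn about y gives the same grasp; the last joint's range is limited). The gripper opens to 93 mm and grips with 3 to 60 N. Pads are 15 mm wide; open, the fingers measure 128 mm over their backs; the gripper's body (75 mm by 188 mm) begins 65 mm behind the grasp point.
Start: joints at [1.199, 0.13, 1.488, -0, 1.523, -0.085], TCP at [0.17, 0.576, 0.23] pointing down, gripper open.
Joint ranges: [-2.96, 2.96], [-0.89, 2.26], [0.02, 2.5], [-1.34, 4.48], [0, 2.73], [-2.66, 2.66]. Speed limits (rad/s): [2.39, 2.39, 2.79, 3.14, 3.14, 3.14].

## Interface

Orientations are given as a rotation vector (axis times angle).
In Python, from plant import readout, optics, robot gives the robot as it stands.
- The arm moves only by the shell command python3 -m creep 'ROWS' [FORCE]. ROWS is JSON, a list that holds one entry, the list of rows, each a list of 7 numbers: the closure, from 0 (fully open) to 1 (shut), then the shift along the tool's x, y, z in cm, then the turn, a rotation vector about the tool's x, y, z in degrees. In form: [[[grip, x, y, z, wx, wy, wz], ...]]. A call has exactly 8 rows; each row shifts and turns the pose as measured when the row begins, along the tool's axes as they then stand; what a row does not reach is not made up. A row lasts 1/10 s, in which the tool goes at most 50 mm and 8.59 degrees, less where a joint would pass 70% of its speed; a pose out of reach is approached as far as the arm can. A call is refused whole if a number of a shift passes 5 or a number of a turn 8.59, either way. A call with a gripper value outside its range is refused whole. The fingers move at their own pace and stop on an object; FORCE is the grip in N (left out, the last holds). Time passes only in rows, so rows that do not move let the fingers close, or fill a call up. It gives the time, the measured TCP pose, the force and the opening at its end, in the units of the state.
- readout.read_state(): the state, without advancing time (a new reading comes with each control period).
- optics.read_camera(name): name is "scene" or "top" or "wrist"; returns a dict with "frame" (480x640x3 uint8, red, green, blue), "depth" (480x640 float32, m along the optical axis (not along the pixel's ray), 0 where there is no reading), "intrinsics" (3x3 intrinsics, pixels), "R" (3x3) and "t" (3): a world point X has camera coordinates R X + t. Camera axes: x right, y down, z forward; pixel columns grow to the right and rows downward; lengths in m; the calibration is good to about 2 mm. A picture is of the moment at which its call begins.
- robot.close_job(): hands the job in, once; it reports no verdict.
The state is a dict: "t": time; "q": joint angles; "dq": joint speeds; "joint_torque": joint torques, N m; "tool_pos": TCP position; "orientation": TCP orientation; "force": force on the tool from outside, world axes, zero at the start; "wrist_torque": the same for the moment, N m; "opening": finger opening in m.
Only numpy, scipy, OpenCV 4.12 (cv2) and the standard library are available. Lean on these libraries where they do the work, as an engineer would, in place of code of your own. Each camera call takes 0.05 s, during which the arm holds its last target. There are 200 camera calls.

## Working session

There is one attempt and no reset: what is moved stays moved. The work goes in short steps, Python scripts to look and compute and a shell command to move; the robot and the scene stay as the last step left them, time stands still between calls to the robot, and variables do not carry over. Pictures are saved under pics/ and viewed, about 8 in all and at most 12, crops included, and the job is handed in when it is done.

```bash
mkdir -p pics
cat > h.py <<'E'
import numpy as np, cv2
from scipy.spatial.transform import Rotation as Ro
from plant import readout, optics, robot
def cam(n):
    c=optics.read_camera(n); np.savez('pics/'+n+'.npz',**c); return c
def px(c,u,v,d=None,z=None):
    K,R,t=c['intrinsics'],c['R'],c['t']
    r=R.T@np.linalg.inv(K)@[u,v,1]; o=-R.T@t
    s=(z-o[2])/r[2] if z is not None else (c['depth'][int(v),int(u)] if d is None else d)
    return o+s*r
def proj(c,X):
    p=c['intrinsics']@(c['R']@np.array(X)+c['t']); return p[:2]/p[2]
E
python3 - <<'E'
from h import *
s=readout.read_state(); print(s['t'],s['tool_pos'],Ro.from_rotvec(s['orientation']).as_matrix().round(3),s['opening'])
for n in('top','scene'):
    c=cam(n); cv2.imwrite(f'pics/{n}1.png',c['frame'][:,:,::-1])
E
```

```text
0.0 [0.16948708 0.57498389 0.22857933] [[ 0.283 -0.001 -0.959]
 [ 0.959 -0.002  0.283]
 [-0.002 -1.     0.   ]] 0.09281375811459025
```

View pics/top1.png

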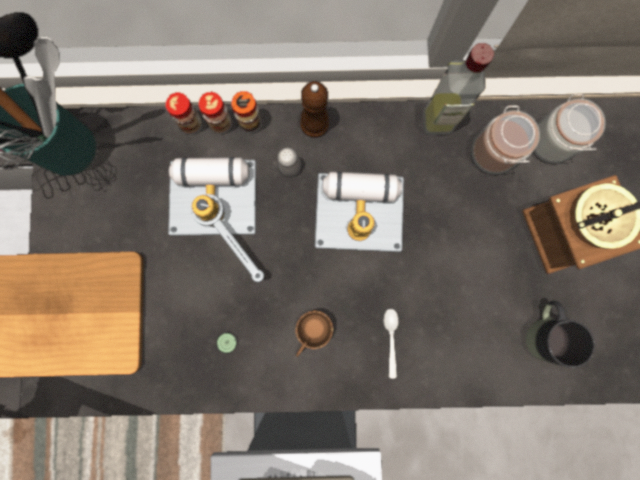

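View pics/scene1.png

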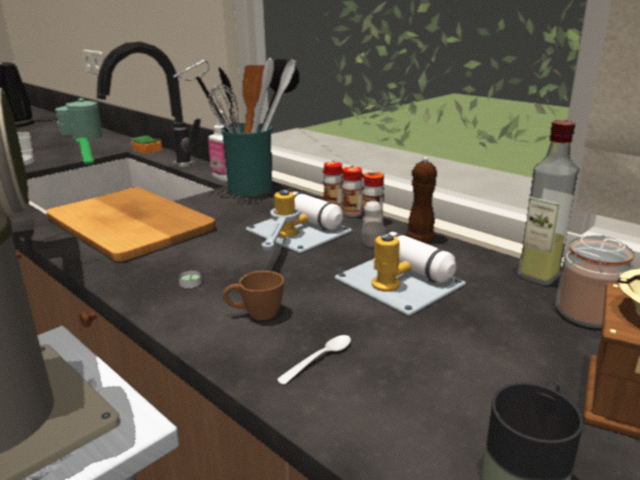

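Run:
```python
from h import *
c=np.load('pics/top.npz'); f=c['frame'][:,:,::-1]
cv2.imwrite('pics/top2.png',cv2.resize(f[150:290,160:300],None,fx=4,fy=4,interpolation=cv2.INTER_CUBIC))
for u,v,z in((205,205,.1),(361,223,.1),(258,277,.055),(169,235,.008),(256,234,.008),(255,161,.008)): print(u,v,px(c,u,v,z=z).round(4),px(c,u,v).round(4))
```

```text
205 205 [0.6069 0.1476 0.1   ] [0.607  0.1478 0.0992]
361 223 [ 0.5678 -0.1295  0.1   ] [ 0.5679 -0.1296  0.0992]
258 277 [0.4792 0.0593 0.055 ] [0.479  0.059  0.0576]
169 235 [0.5687 0.238  0.008 ] [0.5695 0.2396 0.0028]
256 234 [0.5667 0.0677 0.008 ] [ 5.68e-01  6.86e-02 -3.00e-04]
255 161 [0.7143 0.0684 0.008 ] [0.7146 0.0685 0.0072]
```

View pics/top2.png

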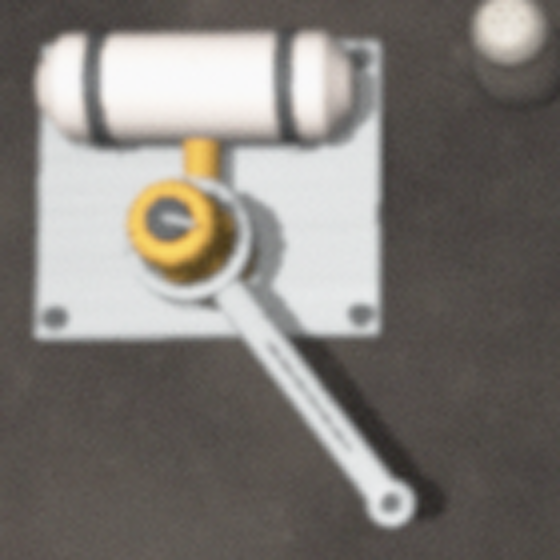

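```bash
python3 -m creep '[[[0,-2.2,0,-4.3,0,0,0],[0,-2.2,0,-4.3,0,0,0],[0,-2.2,0,-4.3,0,0,0],[0,-2.2,0,-4.3,0,0,0],[0,-2.2,0,-4.3,0,0,0],[0,-2.2,0,-4.3,0,0,0],[0,-2.2,0,-4.3,0,0,0],[0,-2.2,0,-4.3,0,0,0]]]' 20
cat > go.py <<'E'
import sys
from h import *
def delta(g):
    s=readout.read_state(); R=Ro.from_rotvec(s['orientation']).as_matrix()
    print('t',round(s['t'],2),'tcp',s['tool_pos'].round(4),'q6',s['q'][5].round(3),'f',s['force'].round(1),'m',s['wrist_torque'].round(2),'open',round(s['opening'],4))
    print('x',R[:,0].round(3),'y',R[:,1].round(3),'yaw',np.degrees(np.arctan2(R[1,0],R[0,0])).round(1))
    print('tool cm to goal',(R.T@(np.array(g)-s['tool_pos'])*100).round(2))
if __name__=='__main__': delta([float(a) for a in sys.argv[1:4]])
E
python3 go.py .607 .152 .2
```

```text
t: 0.9
tool_pos: [0.453, 0.303, 0.2242]
orientation: [-1.327, -0.998, 1.01]
force: [0.1, 0.3, -0.3]
opening: 0.0927
t 0.9 tcp [0.453  0.303  0.2242] q6 -0.799 f [ 0.1  0.3 -0.3] m [ 0.03 -0.   -0.04] open 0.0927
x [ 0.271  0.962 -0.006] y [-0.006 -0.005 -1.   ] yaw 74.2
tool cm to goal [-10.34   2.41 -18.94]
```

```bash
python3 -m creep '[[[0,-2.2,0.5,-4.2,0,0,0],[0,-2.2,0.5,-4.2,0,0,0],[0,-2.2,0.5,-4.2,0,0,0],[0,-2.2,0.5,-4.2,0,0,0],[0,-2,0.5,-3,0,0,0],[0,0,0,0,0,0,0],[0,0,0,0,0,0,0],[0,0,0,0,0,0,0]]]' >/dev/null
python3 go.py .607 .152 .074
python3 - <<'E'
from h import *
c=cam('wrist'); f=c['frame'][:,:,::-1].copy()
for z in(.1,.093): print(proj(c,[.607,.152,z]))
print(c['intrinsics'][0,0]);cv2.imwrite('pics/w1.png',f)
E
```

```text
t 1.7 tcp [0.6207 0.1313 0.1937] q6 -1.157 f [ 0.8  1.1 -0.1] m [-0.01  0.06 -0.02] open 0.0929
x [ 0.279  0.96  -0.009] y [-0.011 -0.006 -1.   ] yaw 73.8
tool cm to goal [ 1.71 11.97  1.79]
[340.59663248 223.70675111]
[340.07462715 221.8123702 ]
364.07747541266775
```

View pics/w1.png

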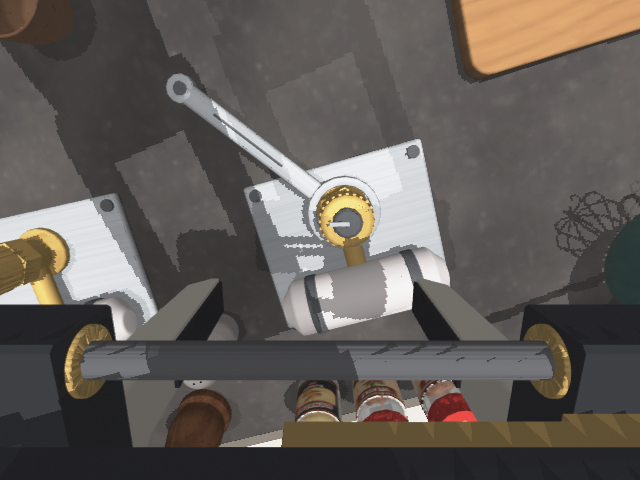

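```bash
python3 - <<'E'
from h import *
c=np.load('pics/wrist.npz')
for u,v,z in((347,222,.1),(180,88,.055),(345,205,.055),(331,224,.1)): print(px(c,u,v,z=z).round(4))
E
python3 go.py .607 .150 .075
```

```text
[0.6071 0.1566 0.1   ]
[0.4821 0.0631 0.055 ]
[0.6023 0.1595 0.055 ]
[0.6053 0.1455 0.1   ]
t 1.75 tcp [0.6206 0.1317 0.1938] q6 -1.157 f [-0.4  0.1  0.6] m [-0.02  0.01  0.04] open 0.093
x [ 0.278  0.96  -0.009] y [-0.011 -0.006 -1.   ] yaw 73.8
tool cm to goal [ 1.48 11.89  1.71]
```

```bash
python3 -m creep '[[[0,0.7,1,0.7,0,0,0],[0,0.7,2,0.7,0,0,0],[0,0.6,2,0.6,0,0,0],[0,0,2,0,0,0,0],[0,0,2,0,0,0,0],[0,0,1.5,0,0,0,0],[0,0,0,0,0,0,0],[0,0,0,0,0,0,0]]]' >/dev/null
python3 go.py .607 .1545 .075
```

```text
t 2.55 tcp [0.5989 0.1694 0.0851] q6 -1.107 f [ 0.7 -0.6 -0. ] m [-0.02  0.03  0.01] open 0.0929
x [ 0.266  0.964 -0.005] y [-0.009 -0.003 -1.   ] yaw 74.6
tool cm to goal [-1.21  1.01 -1.18]
```

```bash
python3 -m creep '[[[0,-0.4,0.3,-0.4,0,0,0],[0,-0.4,0.3,-0.4,0,0,0],[0,0,0,0,0,0,0],[0,0,0,0,0,0,0],[0,0,0,0,0,0,0],[0,0,0,0,0,0,0],[0,0,0,0,0,0,0],[0,0,0,0,0,0,0]]]' >/dev/null
python3 go.py .607 .1545 .075
```

```text
t 3.35 tcp [0.6079 0.1587 0.0832] q6 -1.125 f [ 0.5  0.4 -0.8] m [ 0.01  0.   -0.01] open 0.0931
x [ 0.267  0.964 -0.002] y [-0.002 -0.002 -1.   ] yaw 74.5
tool cm to goal [-0.43  0.82 -0.03]
```

```bash
python3 -m creep '[[[0,-0.3,0.6,0,0,0,0],[0,0,0.4,0,0,0,0],[0,0,0,0,0,0,0],[0.5,0,0,0,0,0,0],[1,0,0,0,0,0,0],[1,0,0,0,0,0,0],[1,0,0,0,0,0,0],[1,0,0,0,0,0,0]]]' 20 >/dev/null
python3 go.py .607 .1545 .075
```

```text
t 4.15 tcp [0.6066 0.1557 0.0719] q6 -1.13 f [-0.4 -0.5  1.1] m [0.04 0.03 0.02] open 0.0574
x [ 0.267  0.964 -0.003] y [-0.003 -0.002 -1.   ] yaw 74.5
tool cm to goal [-0.11 -0.31 -0.07]
```

```bash
python3 -m creep '[[[1,0,-0.2,0,0,0,0],[1,0,0,0,0,0,0],[1,0,0,0,0,0,0],[1,0,0,0,0,0,0],[1,0,0,0,0,0,0],[1,0,0,0,0,0,0],[1,0,0,0,0,0,0],[1,0,0,0,0,0,0]]]' 20 >/dev/null
python3 go.py .607 .1545 .075
```

```text
t 4.95 tcp [0.607  0.1565 0.0742] q6 -1.13 f [ 0.9  1.8 -1.7] m [ 0.09 -0.12  0.03] open 0.0388
x [ 0.266  0.964 -0.001] y [-0.002 -0.001 -1.   ] yaw 74.5
tool cm to goal [-0.19 -0.07 -0.06]
```

```bash
python3 -m creep '[[[1,0,0,0,0,6,0],[1,0,0,0,0,6,0],[1,0,0,0,0,6,0],[1,0,0,0,0,6,0],[1,0,0,0,0,6,0],[1,0,0,0,0,6,0],[1,0,0,0,0,0,0],[1,0,0,0,0,0,0]]]' >/dev/null
python3 go.py .607 .1565 .0745
```

```text
t 5.75 tcp [0.6071 0.1567 0.0743] q6 -0.481 f [ 0.8  1.1 -1.4] m [ 0.09 -0.05 -0.12] open 0.0385
x [ 0.795  0.607 -0.001] y [-0.001 -0.001 -1.   ] yaw 37.4
tool cm to goal [-0.03 -0.02 -0.01]
```

```bash
python3 -m creep '[[[1,0,0,0,0,5,0],[1,0,0,0,0,5,0],[1,0,0,0,0,5,0],[1,0,0,0,0,5,0],[1,0,0,0,0,5,0],[1,0,0,0,0,5,0],[1,0,0,0,0,5,0],[1,0,0,0,0,5,0]]]' >/dev/null
python3 go.py .607 .1565 .0745
python3 - <<'E'
from h import *
c=cam('wrist'); f=c['frame'][:,:,::-1].copy()
cv2.imwrite('pics/w2.png',f)
E
```

```text
t 6.55 tcp [0.6075 0.1567 0.0745] q6 0.216 f [-0.6 -1.8  0.5] m [-0.39  0.01  0.44] open 0.0384
x [ 0.999 -0.045 -0.   ] y [-0.    -0.001 -1.   ] yaw -2.6
tool cm to goal [-0.05 -0.   -0.02]
```

View pics/w2.png

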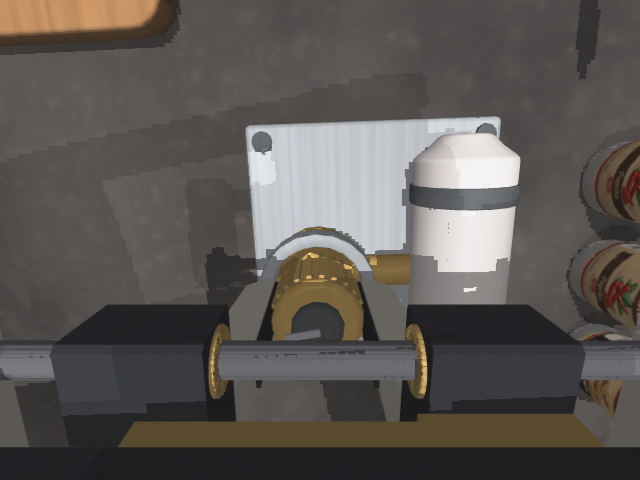

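```bash
python3 -m creep '[[[1,0,0,0,0,4,0],[1,0,0,0,0,4,0],[1,0,0,0,0,4,0],[1,0,0,0,0,0,0],[1,0,0,0,0,0,0],[1,0,0,0,0,0,0],[0.5,0,0,0,0,0,0],[0,0,0,0,0,0,0]]]' >/dev/null
python3 go.py .607 .1565 .0745
python3 -m creep '[[[0,0,0,0,0,0,0],[0,0,0,0,0,0,0],[0,0,0,0,0,0,0],[0,0,0,0,0,0,0],[0,0,0,0,0,0,0],[0,0,-3,0,0,0,0],[0,0,-4,0,0,0,0],[0,0,-4,0,0,0,0]]]'
python3 - <<'E'
from h import *
c=cam('wrist'); f=c['frame'][:,:,::-1].copy()
cv2.imwrite('pics/w3.png',f)
E
```

```text
t 7.4 tcp [0.6073 0.1558 0.0747] q6 0.411 f [ 0.3 -0.3  0.2] m [-0.09  0.13 -0.02] open 0.0498
x [ 0.971 -0.237 -0.   ] y [-0.001 -0.003 -1.   ] yaw -13.7
tool cm to goal [-0.05  0.02  0.06]
t: 8.2
tool_pos: [0.602, 0.1549, 0.1785]
orientation: [-1.57, 0.2, -0.175]
force: [1.0, -0.4, 0.5]
opening: 0.0926
```

View pics/w3.png

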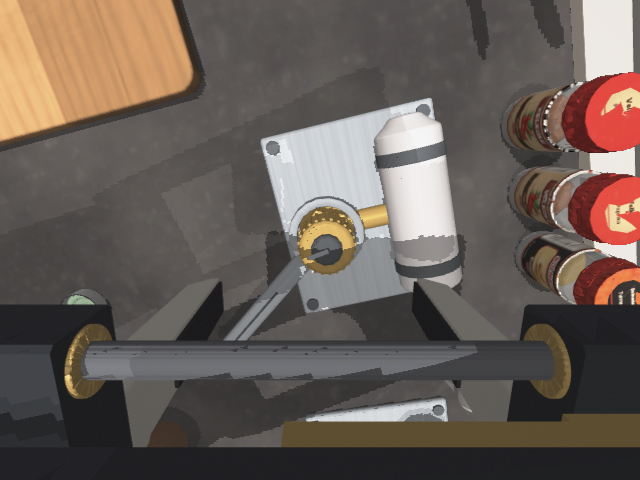

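Run:
```python
from h import *
c=np.load('pics/wrist.npz'); f=c['frame'][:,:,::-1]
k=cv2.resize(f[190:350,200:380],None,fx=4,fy=4,interpolation=cv2.INTER_CUBIC)
cv2.imwrite('pics/w4.png',cv2.convertScaleAbs(k,alpha=1.7))
```

```text
(no output)
```

View pics/w4.png

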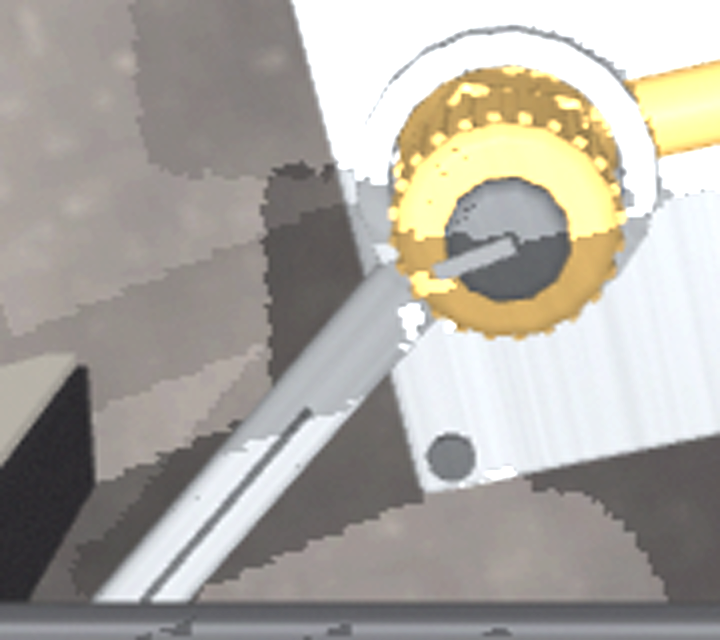

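```bash
python3 - <<'E'
from h import *
c=np.load('pics/wrist.npz')
q=lambda a,b,z:px(c,200+a/4,190+b/4,z=z)
for a,b,z in(((510,242),(437,275),.1),((305,412),(148,600),.055)):
    A,B=q(*a,z),q(*b,z);d=B-A;print(A.round(4),B.round(4),np.degrees(np.arctan2(d[1],d[0])))
E
python3 go.py .607 .1555 .2
```

```text
[0.6094 0.1572 0.1   ] [0.5961 0.1545 0.1   ] -168.18721955863163
[0.5576 0.1186 0.055 ] [0.5134 0.0847 0.055 ] -142.45298295914378
t 8.25 tcp [0.6057 0.1556 0.1875] q6 0.41 f [ 1.2 -0.2  5. ] m [ 0.03 -0.04 -0.01] open 0.0933
x [ 0.972 -0.236 -0.005] y [-0.006 -0.004 -1.   ] yaw -13.7
tool cm to goal [ 0.12 -1.25  0.01]
```

```bash
python3 -m creep '[[[0,0,0,0,0,7.8,0],[0,0,0,0,0,7.8,0],[0,0,0,0,0,7.8,0],[0,0,0,0,0,7.8,0],[0,0,0,0,0,7.8,0],[0,0,0,0,0,0,0],[0,0,0,0,0,0,0],[0,0,0,0,0,0,0]]]' >/dev/null
python3 go.py .504 .0765 .1
```

```text
t 9.05 tcp [0.6092 0.1563 0.1935] q6 1.109 f [ 0.6 -0.2  0.2] m [-0.03  0.11  0.04] open 0.0934
x [ 0.592 -0.806  0.005] y [ 0.005 -0.002 -1.   ] yaw -53.7
tool cm to goal [  0.16   9.31 -13.23]
```

```bash
python3 -m creep '[[[0,0,0,-3,0,0,0],[0,0,0,-3,0,0,0],[0,0,1,-3,0,0,0],[0,0,2,-2.5,0,0,0],[0,0,2,0,0,0,0],[0,0,2,0,0,0,0],[0,0,0,0,0,0,0],[0,0,0,0,0,0,0]]]' >/dev/null
python3 go.py .504 .0765 .042
```

```text
t 9.85 tcp [0.514  0.0854 0.121 ] q6 0.984 f [-0.2  0.   0.3] m [-0.09  0.13  0.03] open 0.0929
x [ 0.609 -0.793  0.006] y [ 0.007 -0.002 -1.   ] yaw -52.5
tool cm to goal [ 0.05  7.9  -1.37]
```

```bash
python3 -m creep '[[[0,0,1.5,-0.6,0,0,0],[0,0,2,-0.5,0,0,0],[0,0,2,0,0,0,0],[0,0,1.5,0,0,0,0],[0,0,0.5,0,0,0,0],[0,0,0,0,0,0,0],[0.5,0,0,0,0,0,0],[0.6,0,0,0,0,0,0]]]' 40 >/dev/null
python3 go.py .504 .0765 .042
```

```text
t 10.65 tcp [0.5096 0.0784 0.0474] q6 0.966 f [-0.4  0.3 -0.3] m [-0.03  0.15  0.03] open 0.0815
x [ 0.613 -0.79   0.011] y [ 0.016 -0.002 -1.   ] yaw -52.2
tool cm to goal [-0.2   0.53 -0.56]
```

```bash
python3 -m creep '[[[1,-0.1,0.5,0,0,0,0],[1,0,0,0,0,0,0],[1,0,0,0,0,0,0],[1,0,0,0,0,0,0],[1,0,0,0,0,0,0],[1,0,0,0,0,0,0],[1,0,0,0,0,0,0],[1,0,0,0,0,0,0]]]' 40 >/dev/null
python3 -m creep '[[[1,0,0,0,0,0,0],[1,0,0,0,0,0,0],[1,0,0,0,0,0,0],[1,0,0,0,0,0,0],[1,0,0,0,0,0,0],[1,0,0,0,0,0,0],[1,0,0,0,0,0,0],[1,0,0,0,0,0,0]]]' 40 >/dev/null
python3 go.py .607 .1555 .042
python3 go.py .504 .0765 .042
```

```text
t 12.25 tcp [0.5084 0.0826 0.0442] q6 0.968 f [-1.   1.1  0.7] m [ 0.24  0.36 -0.18] open 0.0158
x [ 0.613 -0.79   0.005] y [ 0.015  0.004 -1.   ] yaw -52.2
tool cm to goal [ 0.28  0.4  12.26]
t 12.25 tcp [0.5084 0.0826 0.0442] q6 0.968 f [-1.   1.1  0.7] m [ 0.24  0.36 -0.18] open 0.0158
x [ 0.613 -0.79   0.005] y [ 0.015  0.004 -1.   ] yaw -52.2
tool cm to goal [ 0.21  0.21 -0.72]
```

```bash
python3 -m creep '[[[1,-0.75,0,0.02,0,3.5,0],[1,-0.75,0,0.02,0,3.5,0],[1,-0.75,0,0.02,0,3.5,0],[1,-0.75,0,0.02,0,3.5,0],[1,-0.75,0,0.02,0,3.5,0],[1,0,0,0,0,0,0],[1,0,0,0,0,0,0],[1,0,0,0,0,0,0]]]' 40 >/dev/null
python3 go.py .607 .1555 .042
```

```text
t 13.05 tcp [0.4934 0.1093 0.0442] q6 1.348 f [-1.1  1.8  1.2] m [0.34 0.47 0.6 ] open 0.0157
x [ 0.344 -0.939  0.015] y [ 0.022 -0.007 -1.   ] yaw -69.9
tool cm to goal [-0.44  0.44 12.25]
```

```bash
python3 -m creep '[[[1,-0.85,0,0.02,0,3.5,0],[1,-0.85,0,0.02,0,3.5,0],[1,-0.85,0,0.02,0,3.5,0],[1,-0.85,0,0.02,0,3.5,0],[1,-0.85,0,0.02,0,3.5,0],[1,0,0,0,0,0,0],[1,0,0,0,0,0,0],[1,0,0,0,0,0,0]]]' 40 >/dev/null
python3 go.py .607 .1555 .042
```

```text
t 13.85 tcp [0.4849 0.1446 0.0442] q6 1.741 f [-2.   1.   1.6] m [0.45 0.56 0.54] open 0.0156
x [ 0.043 -0.999  0.019] y [ 0.02  -0.018 -1.   ] yaw -87.5
tool cm to goal [-0.57  0.44 12.24]
```

```bash
python3 -m creep '[[[1,-0.8,0,0.02,0,2,0],[1,-0.8,0,0.02,0,2,0],[1,-0.8,0,0.02,0,2,0],[1,-0.8,0,0.02,0,2,0],[1,0,0,0,0,0,0],[1,0,0,0,0,0,0],[1,0,0,0,0,0,0],[1,0,0,0,0,0,0]]]' 40 >/dev/null
python3 go.py .607 .1555 .042
```

```text
t 14.65 tcp [0.4845 0.1633 0.0439] q6 1.941 f [-2.5  3.   1.2] m [0.54 0.63 0.33] open 0.0155
x [-0.099 -0.994  0.037] y [ 0.012 -0.039 -0.999] yaw -95.7
tool cm to goal [-0.45  0.36 12.26]
```

```bash
python3 -m creep '[[[1,-0.8,0,0,0,1,0],[1,-0.8,0,0,0,1,0],[1,-0.8,0,0,0,1,0],[1,-0.8,0,0,0,0,0],[1,-0.8,0,0,0,0,0],[1,-0.8,0,0,0,0,0],[1,-0.8,0,0,0,0,0],[1,-0.8,0,0,0,0,0]]]' 40 >/dev/null
python3 go.py .607 .1555 .042
```

```text
t 15.45 tcp [0.485  0.1634 0.0427] q6 2.104 f [-13.2 -35.9  26.1] m [-6.36  2.44  0.07] open 0.0164
x [-0.156 -0.976  0.153] y [-0.025 -0.151 -0.988] yaw -99.1
tool cm to goal [-1.14 -0.12 12.18]
```

```bash
python3 -m creep '[[[0.8,0.3,0,0,0,0,0],[0,0,0,0,0,0,0],[0,0,0,0,0,0,0],[0,0,0,0,0,0,0],[0,0,0,0,0,0,0],[0,0,0,0,0,0,0],[0,0,0,0,0,0,0],[0,0,0,0,0,0,0]]]' >/dev/null
python3 go.py .485 .163 .15
```

```text
t 16.25 tcp [0.4857 0.1589 0.0428] q6 2.098 f [-0.6  0.2  0.3] m [ 0.11  0.17 -0.06] open 0.0703
x [-0.157 -0.976  0.154] y [-0.024 -0.152 -0.988] yaw -99.2
tool cm to goal [  1.26 -10.65  -0.13]
```

Released freely; now rise, back off toward the robot and check.

```bash
python3 -m creep '[[[0,0,0,0,0,0,0],[0,0.3,-2,0,0,0,0],[0,0.3,-3,0,0,0,0],[0,0.3,-4,0,0,0,0],[0,0,-4,0,0,0,0],[0,0,-2,-3,0,0,0],[0,0,0,-3,0,0,0],[0,0,0,0,0,0,0]]]'
python3 - <<'E'
from h import *
c=cam('top'); f=c['frame'][:,:,::-1]
cv2.imwrite('pics/top3.png',cv2.resize(f[130:300,150:420],None,fx=2.9,fy=2.9,interpolation=cv2.INTER_CUBIC))
c=cam('wrist'); cv2.imwrite('pics/w5.png',c['frame'][:,:,::-1])
E
```

```text
t: 17.05
tool_pos: [0.4261, 0.183, 0.1976]
orientation: [-1.254, 1.262, -1.436]
force: [1.2, -0.2, -1.3]
opening: 0.0931
```

View pics/top3.png

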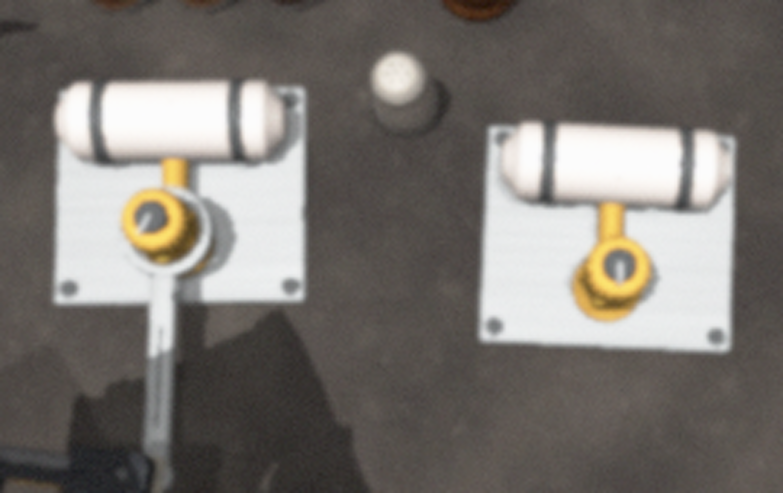

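View pics/w5.png

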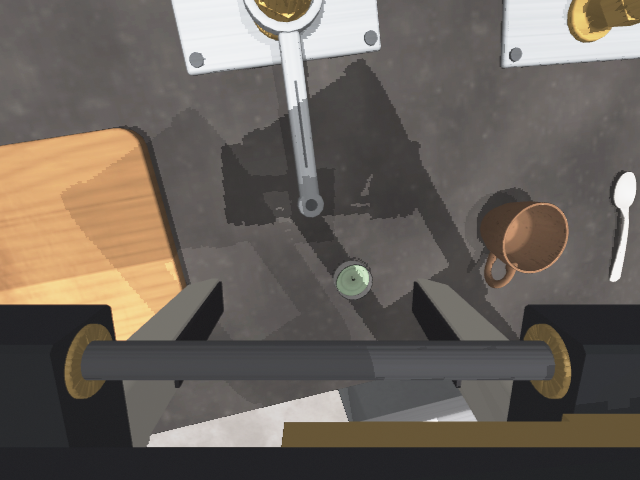

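```bash
python3 -m creep '[[[0,0,0,0,0,0,0],[0,0,0,0,0,0,0],[0,0,0,0,0,0,0],[0,0,0,0,0,0,0],[0,0,0,0,0,0,0],[0,0,0,0,0,0,0],[0,0,0,0,0,0,0],[0,0,0,0,0,0,0]]]'; python3 -c "
from plant import robot; robot.close_job()"
```

```text
t: 17.95
tool_pos: [0.4296, 0.1808, 0.1946]
orientation: [-1.257, 1.264, -1.439]
force: [0.8, 0.0, -0.2]
opening: 0.093
the job is handed in; nothing more can be done
```

The nut is turned to its stop and the spanner swung to its own. I handed the job in at about 18 s of the 51 s allowed; no verdict comes back.

- **Nut:** I gripped the collar at 20 N and turned the tool 88° clockwise. The pointer moved only about 63–68°, so the fingers slipped at the end. That, together with the wrist torque rising to about 0.44 Nm, indicates the nut reached its stop. The spanner had not moved noticeably.
- **Spanner:** I gripped the handle at 40 N and swung it about 40° (0.70 rad) clockwise. A final push of about 36 N did not move it further. The collar was not touched during this.
- **Last checks:**
  - The handle now points straight at the robot.
  - The nut's pointer turned along with the spanner, about 51° by a rough reading against the spanner's 40°. That reading is only rough because the picture is blurred.
  - The gripper is open and clear of everything, at 0.19 m height, with wrist force near zero.
- **Other filter:** I never went near its nut, and the last top picture shows nothing disturbed there. I did not measure its angle.
- **Disagreement:** The top and wrist cameras differed by about 4 mm on the nut's y position. Closing the fingers on the collar settled it.

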